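Hold the snack clip gaping over the tall card

ROBOT

A 6-joint arm with a two-finger parallel gripper is mounted at the origin on the work surface. World frame = base frame: x ahead of the robot, y to its left, z up, the work surface at z = 0. Lengths are in m, angles in rad, forces in N, time in s.
With the tool pointing down it reaches from about 0.375 to 0.975 m from the base axis. Payload 3.8 kg.
Tool frame: the origin (TCP) lies between the finger pads; the fingertips stand 22 mm ahead of it and the grasp point (between the pads) lies 3 mm ahead of it (bot.finger_overhang is the distance from the TCP to the fingertips, in m); x points along the fingers, y is the direction in which the jaws open and shut, and the axes are right-handed (so a half turn about x gives the same grasp; the last joint's range is limited). The gripper opens to 85 mm and grips with 20 to 120 N. Pads are 22 mm wide; open, the fingers measure 114 mm over their backs; the gripper's body (76 mm by 85 mm) begins 54 mm behind the grasp point. The pads swing forward as they close: fully open they stand 13 mm farther back than shut.
Start: joints at [-1.267, 0.264, 1.604, -0, 1.274, -0.037], TCP at [0.226, -0.636, 0.253] pointing down, gripper open.
Joint ranges: [-2.63, 2.63], [-0.94, 2.18], [0.31, 2.57], [-1.31, 4.45], [0, 2.66], [-2.55, 2.55]. Speed limits (rad/s): [2.57, 2.57, 3.14, 3.14, 3.14, 3.14].

INTERFACE

Orientations are given as a rotation vector (axis times angle).
In Python, from workcell import bot gives the robot as it stands. The module is installed in compiled form; this text tells all that it offers.
- The arm moves only by the tool arm_command, never from a script. Its argument "series" is a list that holds one entry, the list of rows, each a list of 7 numbers: the turn, a rotation vector about the tool's x, y, z in rad, then the shift along the tool's x, y, z in cm, then the opening, from 0 (shut) to 1 (fully open). In form: [[[rx, ry, rz, x, y, z, grip], ...]]. A call has 1 to 10 rows; each row shifts and turns the pose as measured when the row begins, along the tool's axes as they then stand; what a row does not reach is not made up. A row lasts 1/10 s, in which the tool goes at most 50 mm and 8.59 degrees, less where a joint would pass 70% of its speed; a pose out of reach is approached as far as the arm can. A call is refused whole if a number of a shift passes 5 or a number of a turn 0.15, either way. A call with a gripper value outside its range is refused whole. The fingers move at their own pace and stop on an object; "newtons" is the grip in N (left out, the last holds). Time passes only in rows, so rows that do not move let the fingers close. It gives the time, the measured TCP pose, the force and the opening at its end, in the units of the state.
- bot.read_state(): the state, without advancing time (a new reading comes with each control period).
- bot.read_camera(name): name is "scene" or "top" or "wrist"; returns (picture, depth): 480x640x3 uint8, blue, green, red; 480x640 float32, m along the optical axis (not along the pixel's ray), 0 where there is no reading.
- bot.camera_info(name): a dict with "K" (3x3 intrinsics, pixels), "extrinsics" (4x4, takes a point from camera to world coordinates). Camera axes: x right, y down, z forward; pixel columns grow to the right and rows downward; lengths in m; the calibration is good to about 2 mm. A picture is of the moment at which its call begins: read the wrist's pose just before it. camera_info takes no time and is no camera call; for the wrist camera it gives the pose at the moment of the call.
- bot.finish_job(): hands the job in, once; it reports no verdict.
The state is a dict: "time": time; "q": joint angles; "joint_vel": joint speeds; "joint_torque": joint torques, N m; "tool_pos": TCP position; "tcp_rot": TCP orientation; "wrist_force": force on the tool from outside, world axes, zero at the start; "torque": the same for the moment, N m; "width": opening from 0.0 (shut) to 1.0 (fully open).
Only numpy, scipy, OpenCV 4.12 (cv2) and the standard library are available. Lean on these libraries where they do the work, as an engineer would, in place of code of your own. Each camera call takes 0.05 s, during which the arm holds its last target.

TASK

Squeeze the tails of the wooden spring clip to open its jaws, lift it off the rim of the grey lunch container and bring it down over the middle of the top edge of the taller of the two standing cards, so that I can slip a second sheet in beside it. Finish still holding the clip there: squeezed wide open and upright, in line with the card, the card's edge well inside the gaping jaws, with the clip not touching the card. Do not shove the card, and leave the container, the shorter card, the bottle and the cup where they stand.

Things in the scene. Friction and masses are not known exactly. Their poses are not given: they have to be found in the camera images.
- clip_tails (a point): Grasp point of the wooden spring clip (a big clothes peg, 98 mm tall, 30 mm wide, 56 g): midway between its tails, 15 mm below their tops. Axes: z up, x along the pivot pin (its width, parallel to the wall it sits on), y the way tails and jaws move. Outer faces of the tails: 48 mm apart at the top; squeezed along y to their stop, upright and 22 mm apart. That takes 8 N; grip with 20 to 40 N.
- clip_mouth (a point): Point midway between the tips of the clip's jaws (4 mm thick, 30 mm wide), 83 mm below clip_tails; same axes. Throat 42 mm deep from the tips up to the pivot pin (8 mm thick, 38 mm long, 35 mm below clip_tails). At the start the jaws reach about 20 mm down over the container's wall, the rim 63 mm below clip_tails. As the fingers squeeze, the clip can shift up to 10 mm down between them.
- clip_jaw (a joint): Turn of each half of the clip (rad; both move alike): -0.04 jaws fully shut, 0 jaws 4 mm apart (as at the start, on the wall), 0.28 tails squeezed to their stop, jaw tips 30 mm apart. Tip gap is about 4 mm + 96 mm x this value. A spring shuts the jaws when the tails are let go.
- container: Open grey plastic lunch container, 110 mm (its x) by 160 mm (its y) and 70 mm high, walls 4 mm, about 0.45 kg, loose on the counter. Origin at the centre of its underside; the clip sits on the 160 mm wall at its -x side, anywhere up to 40 mm from the middle of that wall.
- tall_card_edge (a point): Middle of the top edge of the taller standing card: a stiff pale card 90 mm wide and 3 mm thick, upright, its bottom in a dark wooden block (100 by 60 by 24 mm; loose, about 0.7 kg in all). The edge is 140 mm above the counter. Axes: x along the card's edge, y through its thickness, z up.
- tall_card: The block of the taller card with its card; origin at the centre of the block's underside, 140 mm straight below tall_card_edge, same axes.
- short_card: Block with the shorter card (top edge only 75 mm above the counter), otherwise like the taller one: a bystander. Origin at the centre of its underside.
- bottle: Clear glass bottle with a steel cap, 64 mm across, 200 mm tall, a bystander. Origin at the centre of its underside.
- snack_cup: Pale blue silicone snack cup, 76 mm across, 70 mm tall, a bystander. Origin at the centre of its underside.
Mind the look-alikes: they are no part of the job. Of the things like the part that bears clip_tails, leave any that is black or pink; of the rest the smaller one is meant.

How it is judged:
By the outcome, as a careful person would: the job done as asked, in the order asked, and still so for the second after the job is handed in, while the arm keeps its last pose, push and grip.
It also fails if it takes over 38 s, if anything falls off the work surface, if the arm or the gripper's body presses on something with over 40 N, if the wrist force passes 120 N, or if a joint passes its speed limit or range.

## Working session

There is one attempt and no reset: what is moved stays moved. The work goes in short steps, Python scripts to look and compute and a tool call to move; the robot and the scene stay as the last step left them, time stands still between calls to the robot, and variables do not carry over. Pictures are saved under pics/ and viewed, and the job is handed in when it is done.

Besides the shell and the picture viewer there is one more tool, called after "Request:" as name(argument=value, ...) on one line, values as JSON. arm_command: Moves the arm, as the interface text tells. Its arguments: {"type":"object","properties":{"series":{"type":"array"},"newtons":{"type":"number"}},"required":["series"]}

```bash
mkdir -p pics; ls; python3 - <<'E'
from workcell import bot
import cv2, numpy as np
s=bot.read_state(); print({k:np.round(v,3) for k,v in s.items()}, bot.finger_overhang)
for n in ["scene","top"]:
    im,d=bot.read_camera(n); cv2.imwrite(f"pics/{n}0.png",im); np.savez(f"{n}0.npz",im=im,d=d)
    c=bot.camera_info(n); print(n,np.round(c["K"],1),np.round(c["extrinsics"],3))
E
```

```text
pics
{'time': np.float64(0.0), 'q': array([-1.267,  0.265,  1.605,  0.   ,  1.274, -0.037]), 'joint_vel': array([-0.001,  0.002, -0.001, -0.002, -0.001,  0.001]), 'joint_torque': array([-1.0000e-03, -5.1511e+01, -3.6731e+01, -0.0000e+00,  1.3000e-02,
       -0.0000e+00]), 'tool_pos': array([ 0.225, -0.636,  0.252]), 'tcp_rot': array([ 2.037,  0.353, -2.038]), 'wrist_force': array([-0.405,  0.597,  0.198]), 'torque': array([-0.029, -0.026,  0.015]), 'width': np.float64(1.0)} 0.022
scene [[583.4   0.  321.4]
 [  0.  583.4 244.5]
 [  0.    0.    1. ]] [[ 0.406  0.796 -0.45   1.119]
 [ 0.914 -0.357  0.192 -0.278]
 [-0.008 -0.489 -0.872  1.186]
 [ 0.     0.     0.     1.   ]]
top [[439.5   0.  319.6]
 [  0.  439.5 245.6]
 [  0.    0.    1. ]] [[-0.01  -0.993  0.12   0.437]
 [-1.     0.008 -0.021 -0.051]
 [ 0.019 -0.12  -0.993  1.127]
 [ 0.     0.     0.     1.   ]]
```

View pics/scene0.png

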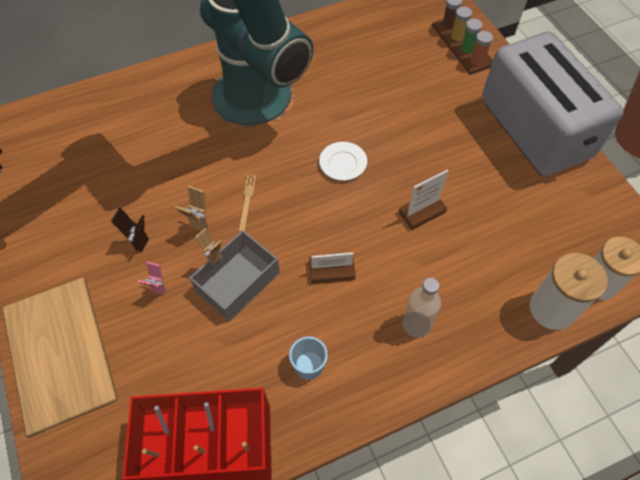

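View pics/top0.png

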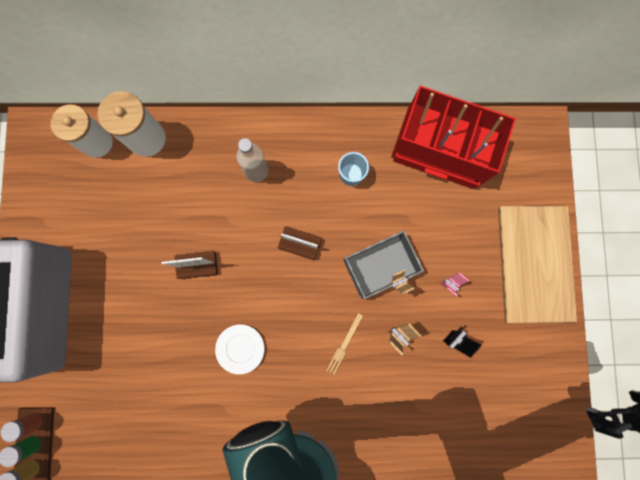

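The top view shows the clip on the container's rim at about (402,282), the tall card at (195,262), the short card at (300,242), bottle at (255,165) and cup at (353,168). The look-alikes are at (405,338), (462,342) and (456,285).

```bash
cat > h.py <<'E'
import numpy as np, cv2
from workcell import bot
def load(n,i=0):
    z=np.load(f"{n}{i}.npz"); return z["im"],z["d"]
def pts(n,d,ext=None):
    c=bot.camera_info(n); K=c["K"]; E=c["extrinsics"] if ext is None else ext
    v,u=np.mgrid[0:480,0:640]
    P=np.stack([(u-K[0,2])/K[0,0]*d,(v-K[1,2])/K[1,1]*d,d],-1)
    W=P@E[:3,:3].T+E[:3,3]; W[d==0]=np.nan; return W
E
python3 - <<'E'
from h import *
for n,boxes in [("top",[(340,230,430,300),(160,240,230,285)]),("scene",[(180,180,290,320),(395,165,455,230)])]:
    im,d=load(n); W=pts(n,d)
    for k,(a,b,c,e) in enumerate(boxes):
        s=im[b:e,a:c]; f=min(800/s.shape[1],600/s.shape[0])
        cv2.imwrite(f"pics/{n}_c{k}.png",cv2.resize(s,None,fx=f,fy=f,interpolation=cv2.INTER_CUBIC))
        w=W[b:e,a:c].reshape(-1,3); 
        for lo,hi in [(.065,.075),(.075,.09),(.09,.105),(.105,.135),(.135,.15)]:
            m=(w[:,2]>lo)&(w[:,2]<hi); q=w[m]
            if len(q)>3:
                ce,sz,an=cv2.minAreaRect(q[:,:2].astype(np.float32)*1000)
                print(n,k,lo,len(q),np.round(q.mean(0),4),np.round(ce,1),np.round(sz,1),round(an,1))
E
```

```text
top 0 0.065 371 [ 0.5221 -0.2263  0.0706] [ 517.4 -228.2] [113.6 160.1] 24.1
top 0 0.075 8 [ 0.5307 -0.2343  0.0761] [ 525.6 -230. ] [104.2 155.5] 35.4
top 0 0.09 38 [ 0.4733 -0.2549  0.1027] [ 475.1 -255.6] [16.1 38.7] 32.3
top 0 0.105 180 [ 0.4726 -0.2563  0.1158] [ 472.5 -257.3] [37.6 35.3] 21.6
top 0 0.135 85 [ 0.4713 -0.2569  0.144 ] [ 473.4 -256.1] [48.5 28.9] 24.7
top 1 0.065 17 [0.5242 0.2425 0.0698] [524.8 235.9] [ 0.7 84.7] 6.3
top 1 0.075 32 [0.5251 0.2333 0.0831] [524.6 237.5] [ 1.9 88.9] 7.1
top 1 0.09 26 [0.5248 0.2368 0.0979] [524.7 236.8] [ 3.1 86. ] 7.9
top 1 0.105 65 [0.5248 0.2354 0.1202] [524.5 238.1] [ 2.9 89.7] 7.6
top 1 0.135 70 [0.5255 0.2392 0.1406] [525.7 239. ] [ 3.1 89.3] 6.0
scene 0 0.065 610 [ 0.4818 -0.2363  0.0685] [ 456.1 -256.5] [251.3 160.1] 24.3
scene 0 0.075 149 [ 0.3773 -0.2556  0.0817] [ 400.8 -255.3] [167.1  52. ] 6.6
scene 0 0.09 197 [ 0.3985 -0.2558  0.0992] [ 400.5 -263.4] [ 59.  174.7] 86.1
scene 0 0.105 363 [ 0.4121 -0.2572  0.1177] [ 403. -262.] [ 59.9 190.2] 86.1
scene 0 0.135 106 [ 0.4704 -0.2591  0.1416] [ 473.5 -256.7] [51.5 30.1] 24.6
scene 1 0.065 66 [0.5264 0.2374 0.0694] [524.8 237.6] [ 7.3 91.9] 7.3
scene 1 0.075 118 [0.5267 0.2375 0.0825] [526.7 237.6] [ 5. 90.] 6.1
scene 1 0.09 103 [0.5267 0.2363 0.0977] [526.6 239.4] [ 6.4 91. ] 5.6
scene 1 0.105 239 [0.5266 0.2375 0.1199] [525.3 239. ] [ 8.2 92.4] 6.6
scene 1 0.135 75 [0.5258 0.2369 0.1376] [526.  237.5] [ 7.2 88.9] 6.0
```

```bash
python3 - <<'E'
import cv2,numpy as np
a=cv2.imread("pics/top_c0.png");b=cv2.imread("pics/top_c1.png")
a=cv2.resize(a,(400,311));b=cv2.resize(b,(400,257))
c=cv2.imread("pics/scene_c0.png");c=cv2.resize(c,(400,int(400*c.shape[0]/c.shape[1])))
L=np.vstack([a,b]);H=600
o=np.zeros((600,800,3),np.uint8);o[:568,:400]=L;o[:min(600,c.shape[0]),400:]=c[:600]
cv2.imwrite("pics/mix.png",o)
E
```

```text
(no output)
```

View pics/mix.png

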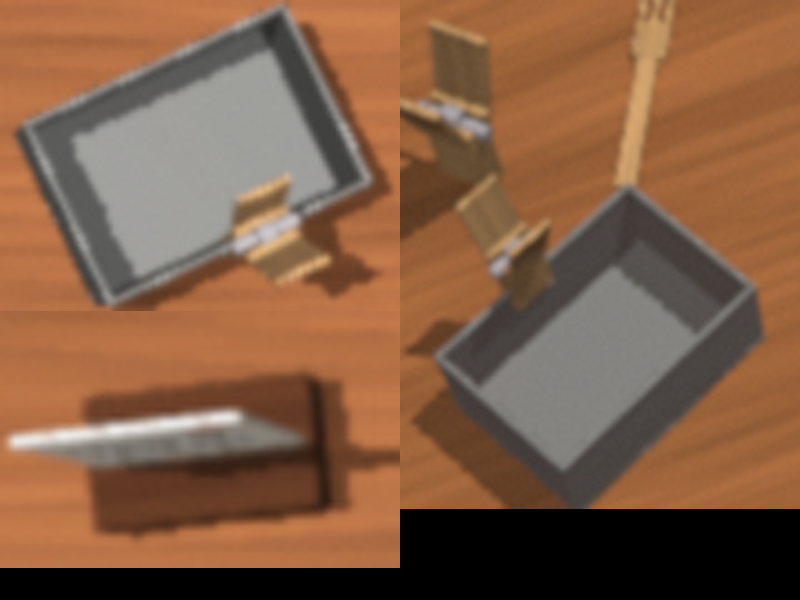

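The close-up shows the wanted clip straddling the rim of the container's −x wall (tails spread across the wall), and the thin white top edge of the tall card.

```bash
cat >> h.py <<'E'
from scipy.spatial.transform import Rotation as R
def plan(target,adeg,tilt=True):
    s=bot.read_state(); p=s["tool_pos"]; Rm=R.from_rotvec(s["tcp_rot"])
    out=[]
    for k in (0,180):
        a=np.radians(adeg+k); x=np.array([0,0,-1.]); y=np.array([np.cos(a),np.sin(a),0]); z=np.cross(x,y)
        Rt=R.from_matrix(np.stack([x,y,z],1)); rv=(Rm.inv()*Rt).as_rotvec()
        out.append((np.linalg.norm(rv),rv,Rt))
    out.sort(key=lambda t:t[0])
    dw=np.array(target)-p
    print("t",round(float(s["time"]),2),"p",np.round(p,4),"q",np.round(s["q"],2),"w",round(float(s["width"]),3),"F",np.round(s["wrist_force"],1))
    print("axes\n",np.round(Rm.as_matrix(),3)); 
    for o in out: print("turn",np.round(o[1],3))
    print("dworld cm",np.round(dw*100,2),"tool now cm",np.round(Rm.inv().apply(dw)*100,2),"tool after turn",np.round(out[0][2].inv().apply(dw)*100,2))
E
python3 - <<'E'
from h import *
plan([.473,-.2565,.25],24.4)
E
```

```text
t 0.1 p [ 0.2254 -0.6356  0.2521] q [-1.27  0.26  1.61  0.    1.27 -0.04] w 0.998 F [ 0.5  0.6 -0.4]
axes
 [[-0.001  0.334 -0.942]
 [ 0.002 -0.942 -0.334]
 [-1.    -0.002 -0.   ]]
turn [1.486e+00 1.000e-03 2.000e-03]
turn [-1.656 -0.002  0.002]
dworld cm [24.76 37.91 -0.21] tool now cm [  0.27 -27.45 -36.  ] tool after turn [  0.21 -38.21  24.29]
```

Request:
arm_command(series=[[[0,0,0,0,-2.7,-3.6,1],[0,0,0,0,-2.7,-3.6,1],[0,0,0,0,-2.7,-3.6,1],[0,0,0,0,-2.7,-3.6,1],[0,0,0,0,-2.7,-3.6,1],[0,0,0,0,-2.7,-3.6,1],[0,0,0,0,-2.7,-3.6,1],[0,0,0,0,-2.7,-3.6,1],[0,0,0,0,-2.7,-3.6,1],[0,0,0,0,-2.7,-3.6,1]]])

```text
time: 1.1
tool_pos: [0.478, -0.2508, 0.2462]
tcp_rot: [2.042, 0.348, -2.051]
wrist_force: [-0.6, -0.5, 1.0]
width: 1.0
```

Request:
arm_command(series=[[[-0.14,0,0,0,0,0,1],[-0.14,0,0,0,0,0,1],[-0.14,0,0,0,0,0,1],[-0.14,0,0,0,0,0,1],[-0.14,0,0,0,0,0,1],[-0.14,0,0,0,0,0,1],[-0.14,0,0,0,0,0,1],[-0.14,0,0,0,0,0,1],[-0.14,0,0,0,0,0,1],[-0.14,0,0,0,0,0,1]]])

```text
time: 2.1
tool_pos: [0.4787, -0.2406, 0.2405]
tcp_rot: [1.046, 1.328, -1.042]
wrist_force: [0.1, -0.9, 0.8]
width: 0.996
```

```bash
python3 - <<'E'
from h import *
plan([.473,-.2565,.25],24.4)
E
```

```text
t 2.1 p [ 0.4787 -0.2406  0.2405] q [-0.52  0.02  1.9   0.01  1.24 -0.74] w 0.996 F [ 0.1 -0.9  0.8]
axes
 [[-0.014  0.974  0.224]
 [ 0.014  0.225 -0.974]
 [-1.    -0.01  -0.017]]
turn [-0.199 -0.018  0.009]
turn [2.942 0.013 0.026]
dworld cm [-0.57 -1.59  0.95] tool now cm [-0.96 -0.92  1.41] tool after turn [-0.95 -1.17  1.22]
```

Request:
arm_command(series=[[[-0.1,-0.009,0.005,-0.5,-0.45,0.7,1],[-0.1,-0.009,0.005,-0.45,-0.55,0.65,1],[0,0,0,0,0,0,1]]])

```text
time: 2.4
tool_pos: [0.4717, -0.2558, 0.248]
tcp_rot: [0.883, 1.387, -0.881]
wrist_force: [-0.0, 0.9, -0.0]
width: 1.003
```

```bash
python3 - <<'E'
from h import *
plan([.473,-.2565,.25],24.4)
c=bot.camera_info("wrist"); im,d=bot.read_camera("wrist"); cv2.imwrite("pics/w1.png",im)
np.savez("wrist1.npz",im=im,d=d,E=c["extrinsics"]); W=pts("wrist",d,c["extrinsics"])
print(np.round(c["extrinsics"],3),c["K"][0,0])
ok=np.isfinite(W[...,2])
for lo,hi in [(.136,.152),(.12,.136),(.09,.105)]:
    m=ok&(W[...,2]>lo)&(W[...,2]<hi)&(np.hypot(W[...,0]-.473,W[...,1]+.256)<.045); q=W[m]
    if len(q)>5:
        print(lo,len(q),np.round(q.mean(0),4),cv2.minAreaRect((q[:,:2]*1000).astype(np.float32)),q[:,2].max())
E
```

```text
t 2.4 p [ 0.4717 -0.2558  0.248 ] q [-0.54  0.01  1.9   0.    1.23 -0.98] w 1.003 F [-0.   0.9 -0. ]
axes
 [[-0.002  0.906  0.423]
 [ 0.002  0.423 -0.906]
 [-1.    -0.    -0.003]]
turn [ 0.011 -0.003  0.   ]
turn [-3.13e+00 -1.00e-03 -4.00e-03]
dworld cm [ 0.13 -0.07  0.2 ] tool now cm [-0.2   0.09  0.12] tool after turn [-0.2   0.09  0.12]
[[ 0.906  0.405  0.125  0.441]
 [ 0.424 -0.865 -0.269 -0.188]
 [-0.001  0.297 -0.955  0.369]
 [ 0.     0.     0.     1.   ]] 382.77054134909207
0.136 1115 [ 0.4729 -0.2559  0.1437] ((473.0858459472656, -256.8574523925781), (48.25946807861328, 30.45250701904297), 24.489133834838867) 0.14825940849502178
0.12 782 [ 0.4726 -0.2553  0.1282] ((473.44232177734375, -256.4024658203125), (41.917179107666016, 29.933515548706055), 24.15508460998535) 0.13599575551647763
0.09 465 [ 0.4716 -0.2533  0.1024] ((475.6377258300781, -255.3760528564453), (20.992271423339844, 38.73126983642578), 35.731632232666016) 0.10499593383128974
```

View pics/w1.png

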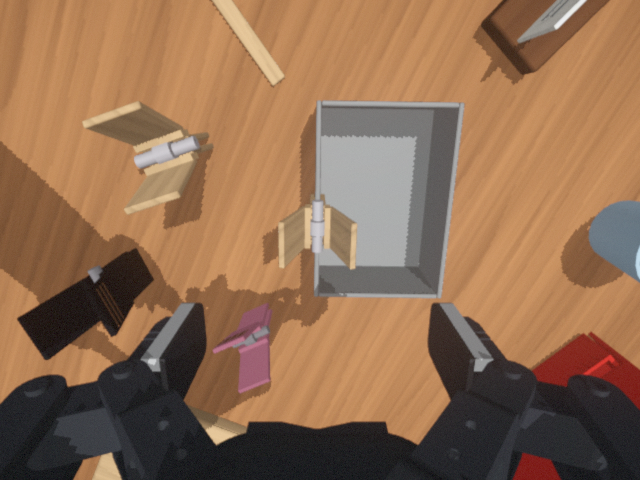

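The wrist view shows the clip around (318,228), lined up with the fingers; its depth points give a centre of (0.473,-0.257) at 24.4°, agreeing with the other views. Descending.

Request:
arm_command(series=[[[0.01,-0.003,0,3.0,0.1,0.15,1],[0,0,0,3.0,0,0,1],[0,0,0,2.5,0,0,1],[0,0,0,1.0,0,0,1],[0,0,0,0,0,0,1]]])

```text
time: 2.95
tool_pos: [0.4741, -0.255, 0.1498]
tcp_rot: [0.901, 1.377, -0.899]
wrist_force: [-0.4, 0.1, -0.8]
width: 1.001
```

```bash
python3 - <<'E'
from h import *
plan([.4731,-.2567,.136],24.4)
E
```

```text
t 2.95 p [ 0.4741 -0.255   0.1498] q [-0.54  0.1   2.    0.    1.04 -0.95] w 1.001 F [-0.4  0.1 -0.8]
axes
 [[ 0.001  0.916  0.401]
 [ 0.001  0.401 -0.916]
 [-1.     0.001 -0.001]]
turn [-0.013 -0.001 -0.001]
turn [ 3.128e+00 -1.000e-03  1.000e-03]
dworld cm [-0.1  -0.17 -1.38] tool now cm [ 1.38 -0.16  0.11] tool after turn [ 1.38 -0.16  0.11]
```

Request:
arm_command(series=[[[-0.013,0,0,1.0,-0.16,0.11,1],[0,0,0,0.35,0,0,1],[0,0,0,0,0,0,1]]])

```text
time: 3.25
tool_pos: [0.4745, -0.2574, 0.1375]
tcp_rot: [0.891, 1.378, -0.889]
wrist_force: [0.3, -0.7, 0.2]
width: 1.001
```

```bash
python3 - <<'E'
from h import *
plan([.4731,-.2567,.136],24.4)
c=bot.camera_info("wrist"); im,d=bot.read_camera("wrist"); cv2.imwrite("pics/w2.png",im)
E
```

```text
t 3.25 p [ 0.4745 -0.2574  0.1375] q [-0.54  0.11  2.01  0.    1.02 -0.97] w 1.001 F [ 0.3 -0.7  0.2]
axes
 [[ 0.003  0.911  0.413]
 [-0.     0.413 -0.911]
 [-1.     0.003  0.002]]
turn [-0.     0.002 -0.003]
turn [ 3.141e+00 -4.000e-03 -3.000e-03]
dworld cm [-0.14  0.07 -0.15] tool now cm [ 0.15 -0.1  -0.12] tool after turn [ 0.15 -0.1  -0.12]
```

View pics/w2.png

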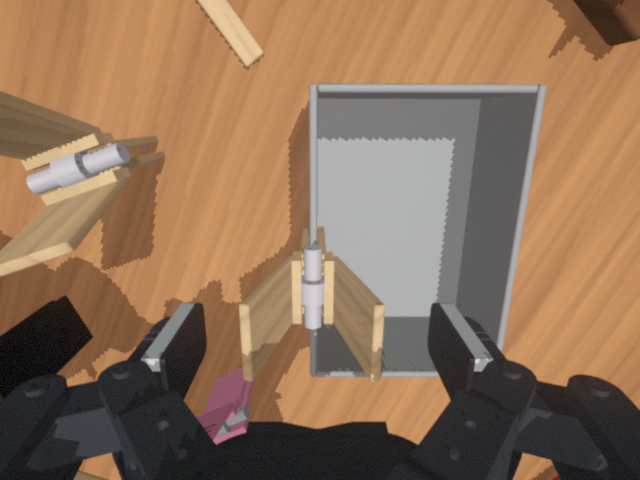

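Request:
arm_command(series=[[[0,0,0,0.1,-0.15,-0.1,1],[0,0,0,0,0,0,1]]])

```text
time: 3.5
tool_pos: [0.4735, -0.2577, 0.1381]
tcp_rot: [0.891, 1.375, -0.889]
wrist_force: [-0.8, 0.2, -0.1]
width: 0.999
```

Request:
arm_command(series=[[[0,0,0,0,0,0,0],[0,0,0,0,0,0,0],[0,0,0,0,0,0,0],[0,0,0,0,0,0,0],[0,0,0,0,0,0,0],[0,0,0,0,0,0,0]]], newtons=30)

```text
time: 4.1
tool_pos: [0.4739, -0.2579, 0.1391]
tcp_rot: [0.891, 1.373, -0.889]
wrist_force: [0.4, 0.1, -0.2]
width: 0.242
```

```bash
python3 - <<'E'
from h import *
plan([.4731,-.2567,.136],24.4)
c=bot.camera_info("wrist"); im,d=bot.read_camera("wrist"); cv2.imwrite("pics/w3.png",im)
E
```

```text
t 4.1 p [ 0.4739 -0.2579  0.1391] q [-0.55  0.11  2.01  0.    1.02 -0.97] w 0.242 F [ 0.4  0.1 -0.2]
axes
 [[ 0.007  0.911  0.412]
 [-0.003  0.412 -0.911]
 [-1.     0.005  0.006]]
turn [-0.001  0.006 -0.005]
turn [ 3.141 -0.008 -0.009]
dworld cm [-0.08  0.12 -0.31] tool now cm [ 0.31 -0.03 -0.15] tool after turn [ 0.31 -0.02 -0.15]
```

View pics/w3.png

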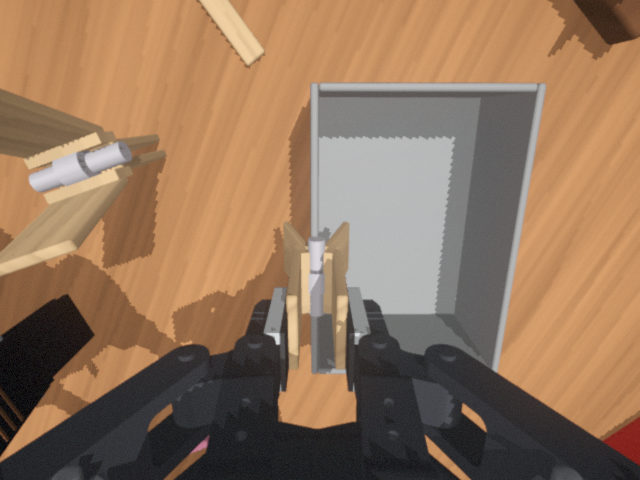

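The wrist view shows the tails squeezed parallel between the pads (x 290–347), jaws gaping either side of the wall (x≈315), and the container unmoved. Lifting.

Request:
arm_command(series=[[[0,0.003,-0.003,-1,0,0,0],[0,0,0,-1,0,0,0],[0,0,0,-1,0,0,0],[0,0,0,-2,0,0,0],[0,0,0,-3,0,0,0],[0,0,0,-4,0,0,0],[0,0,0,-4,0,0,0],[0,0,0,0,0,0,0]]])

```text
time: 4.95
tool_pos: [0.4732, -0.2575, 0.3106]
tcp_rot: [0.89, 1.376, -0.89]
wrist_force: [1.4, -0.1, 0.1]
width: 0.238
```

```bash
python3 - <<'E'
from h import *
plan([.5257,.238,.32],6.5)
c=bot.camera_info("wrist"); im,d=bot.read_camera("wrist"); cv2.imwrite("pics/w4.png",im)
im,d=bot.read_camera("scene");np.savez("scene1.npz",im=im,d=d);cv2.imwrite("pics/s1.png",im)
E
```

```text
t 4.95 p [ 0.4732 -0.2575  0.3106] q [-0.54 -0.03  1.82  0.    1.34 -0.97] w 0.238 F [ 1.4 -0.1  0.1]
axes
 [[ 0.004  0.911  0.412]
 [-0.002  0.412 -0.911]
 [-1.     0.003  0.004]]
turn [ 0.312  0.003 -0.003]
turn [-2.83   0.005  0.004]
dworld cm [ 5.25 49.55  0.94] tool now cm [ -1.03  25.22 -42.98] tool after turn [ -0.94  10.82 -48.64]
```

View pics/w4.png

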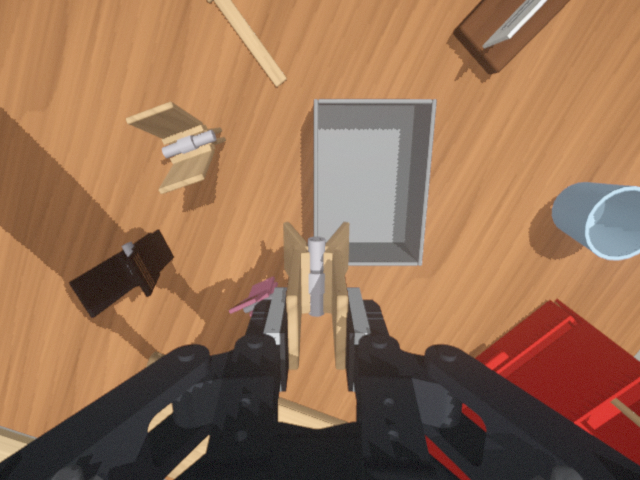

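View pics/s1.png

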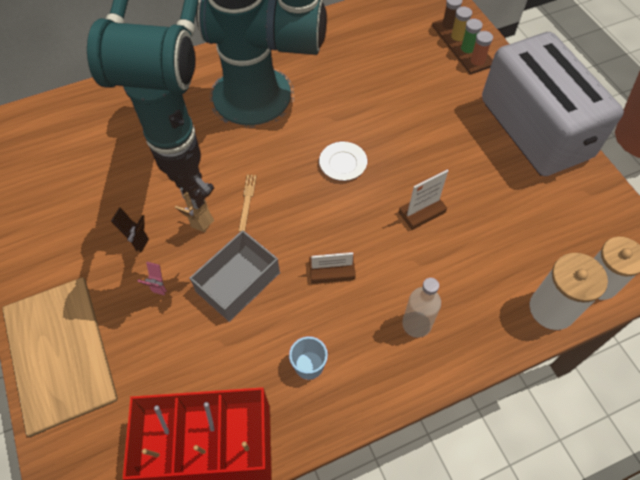

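The clip is lifted clear between the pads, and in the scene view the container still stands where it was (235,275). Turning and carrying over to the tall card.

Request:
arm_command(series=[[[0.104,0,0,0,0,0,0],[0.104,0,0,0,0,0,0],[0.104,0,0,0,0,0,0],[0,0,0,0,0.9,-3,0],[0,0,0,0,0.9,-4,0],[0,0,0,0,0.9,-4,0],[0,0,0,0,0.9,-4,0],[0,0,0,0,0.9,-4,0],[0,0,0,0,0.9,-4,0],[0,0,0,0,0.9,-4,0]]])

```text
time: 6.05
tool_pos: [0.4979, 0.026, 0.2873]
tcp_rot: [1.137, 1.283, -1.162]
wrist_force: [0.1, -0.4, -1.4]
width: 0.237
```

Request:
arm_command(series=[[[0,0,0,0,0.9,-4,0],[0,0,0,0,0.9,-4,0],[0,0,0,0,0.9,-4,0],[0,0,0,0,0.9,-4,0],[0,0,0,0,0,0,0]]])

```text
time: 6.55
tool_pos: [0.5133, 0.1987, 0.2776]
tcp_rot: [1.124, 1.296, -1.171]
wrist_force: [-0.2, 0.1, -1.1]
width: 0.239
```

```bash
python3 - <<'E'
from h import *
plan([.5257,.238,.30],6.5)
E
```

```text
t 6.55 p [0.5133 0.1987 0.2776] q [0.31 0.04 1.81 0.02 1.33 0.21] w 0.239 F [-0.2  0.1 -1.1]
axes
 [[-0.05   0.994  0.093]
 [ 0.008  0.093 -0.996]
 [-0.999 -0.049 -0.013]]
turn [-0.02  -0.013  0.049]
turn [3.121 0.076 0.021]
dworld cm [1.24 3.93 2.24] tool now cm [-2.27  1.49 -3.82] tool after turn [-2.24  1.68 -3.76]
```

Request:
arm_command(series=[[[-0.02,-0.013,0.049,-1.2,0.7,-1.8,0],[0,0,0,-1.1,0.8,-1.9,0],[0,0,0,0,0,0,0]]])

```text
time: 6.85
tool_pos: [0.5217, 0.2371, 0.2937]
tcp_rot: [1.114, 1.266, -1.133]
wrist_force: [-0.6, -0.6, -0.7]
width: 0.24
```

```bash
python3 - <<'E'
from h import *
plan([.5257,.238,.30],6.5)
c=bot.camera_info("wrist"); im,d=bot.read_camera("wrist"); cv2.imwrite("pics/w5.png",im)
np.savez("wrist5.npz",im=im,d=d,E=c["extrinsics"])
W=pts("wrist",d,c["extrinsics"]); q=W[(W[...,2]>.12)&(W[...,2]<.15)]; print(len(q),q.mean(0),cv2.minAreaRect((q[:,:2]*1000).astype(np.float32)),q[:,2].max())
for n in("top","scene"):
    im,d=bot.read_camera(n);np.savez(n+"5.npz",im=im,d=d);cv2.imwrite(f"pics/{n}5.png",im)
E
```

```text
t 6.85 p [0.5217 0.2371 0.2937] q [ 0.38  0.06  1.77 -0.    1.33  0.27] w 0.24 F [-0.6 -0.6 -0.7]
axes
 [[-0.01   0.993  0.116]
 [-0.006  0.116 -0.993]
 [-1.    -0.01   0.005]]
turn [0.003 0.005 0.01 ]
turn [-3.138 -0.016  0.007]
dworld cm [0.4  0.09 0.63] tool now cm [-0.63  0.4  -0.04] tool after turn [-0.63  0.41 -0.04]
2896 [0.73254967 0.12618014 0.13553476] ((646.8377075195312, 176.35015869140625), (50.56318664550781, 328.8725891113281), 58.199771881103516) 0.1499856923630825
```

View pics/w5.png

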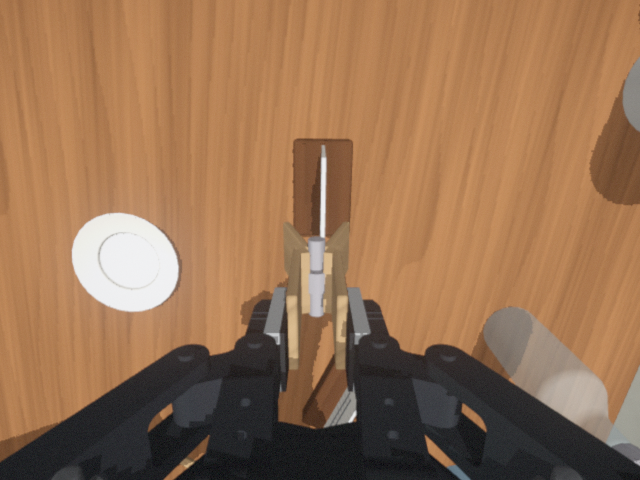

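View pics/scene5.png

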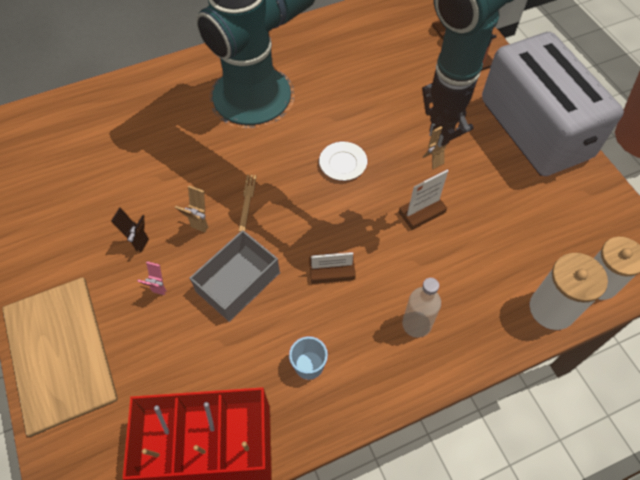

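The wrist view shows the card's edge running up from behind the clip (322,235)→(323,148), nearly in line, a few mm to the right; block at (323,190). Now measuring the card edge and how the clip sits in the fingers.

```bash
python3 - <<'E'
from h import *
s=bot.read_state(); p=s["tool_pos"]; Rm=R.from_rotvec(s["tcp_rot"])
z=np.load("wrist5.npz"); E=z["E"]; W=pts("wrist",z["d"],E); im=z["im"]
u=np.arange(640)[None,:]+0*np.arange(480)[:,None]; v=np.arange(480)[:,None]+0*u
m=(W[...,2]>.128)&(W[...,2]<.15)&(u>300)&(u<345)&(v<240)
q=W[m]; print("card wrist",len(q),cv2.minAreaRect((q[:,:2]*1000).astype(np.float32)),q[:,2].max(),q[:,1].min(),q[:,1].max())
l=cv2.fitLine((q[:,:2]*1000).astype(np.float32),cv2.DIST_L2,0,.01,.01).ravel();print("line",l,"x at y=238:",l[2]+(238-l[3])*l[0]/l[1], "ang",np.degrees(np.arctan2(l[1],l[0])))
# clip pin in tool frame
T=Rm.inv().apply((W-p).reshape(-1,3)).reshape(W.shape)*1000
for (uu,vv) in [(316,245),(316,262),(316,280),(316,300),(294,300),(340,300),(294,355),(340,355),(290,235),(343,235)]: print((uu,vv),np.round(T[vv,uu],1),im[vv,uu])
# clip in scene
for n in ("scene","top"):
    z=np.load(n+"5.npz"); W=pts(n,z["d"]); T=Rm.inv().apply((W-p).reshape(-1,3)).reshape(W.shape)*1000
    hsv=cv2.cvtColor(z["im"],cv2.COLOR_BGR2HSV)
    g=(np.abs(T[...,1])<25)&(np.abs(T[...,2])<25)&(T[...,0]>-10)&(T[...,0]<110); q=T[g]
    print(n,len(q), "maxdepth",np.percentile(q[:,0],[0,5,50,95,100]).round(1) if len(q) else '')
    if len(q):
        for a in range(0,100,10):
            r=q[(q[:,0]>=a)&(q[:,0]<a+10)]
            if len(r): print(a,len(r),r.min(0).round(1),r.max(0).round(1))
z=np.load("scene5.npz")["im"];cv2.imwrite("pics/s5c.png",cv2.resize(z[110:230,390:470],None,fx=5,fy=5,interpolation=cv2.INTER_CUBIC))
E
```

```text
card wrist 341 ((523.6629638671875, 254.25270080566406), (3.0065176486968994, 58.797122955322266), 6.0778913497924805) 0.1434152150886291 0.2249442996926727 0.28354120687629075
line [ 1.0736066e-01 -9.9422014e-01  5.2347443e+02  2.5600961e+02] x at y=238: 525.4192 ang -83.83681
(316, 245) [ 41.6   2.1 -21.4] [199 195 199]
(316, 262) [ 40.8   2.2 -13.4] [201 196 199]
(316, 280) [37.5  2.2 -5.9] [201 197 200]
(316, 300) [41.9  2.2  6.4] [200 197 201]
(294, 300) [ -4.   -5.5 -16.9] [141 184 214]
(340, 300) [ -4.9  10.3 -17.4] [142 183 214]
(294, 355) [-4.5 -5.8  4.6] [137 178 209]
(340, 355) [-4.  10.8  4.9] [ 90 123 150]
(290, 235) [nan nan nan] [ 88 121 150]
(343, 235) [ 74.4  16.8 -15.9] [ 91 120 148]
scene 608 maxdepth [-9.2 -5.3 40.1 87.9 96.2]
0 82 [  0.  -23.5  -7.9] [10.  24.9 14.5]
10 63 [ 10.1 -21.8  -7.6] [20.  25.  14.1]
20 40 [ 20.5 -16.5  -6.1] [29.2 17.6 14.7]
30 39 [ 30.4 -10.7 -13.8] [39.8 13.2 14.5]
40 75 [ 40.1  -9.3 -16. ] [49.8 13.  18.6]
50 39 [ 50.3  -8.3 -17.9] [59.9 11.2 16.8]
60 60 [ 60.1  -9.5 -18. ] [70.  14.9 14.4]
70 51 [ 70.5 -11.2 -17.6] [79.9 17.9 13.7]
80 62 [ 80.1 -15.8 -15.1] [90.  20.9 13.9]
90 18 [ 90.  -15.5 -16.1] [96.2 19.6 12. ]
top 337 maxdepth [-9.5 -4.6 38.7 85.  90.6]
0 37 [  0.1 -22.1  -3.1] [ 9.9 24.  12.5]
10 25 [ 10.4 -17.5  -9.2] [20.  17.  12.5]
20 20 [ 20.1  -9.3 -13.2] [29.6 10.4 12.9]
30 56 [ 31.   -9.5 -16.1] [40.  11.8 14.4]
40 43 [ 40.1  -9.4 -12.5] [49.1  8.9 16.3]
50 14 [51.3 -9.7 -2.7] [59.6 12.2 12.8]
60 29 [ 60.  -12.5  -9. ] [70.  14.5 12.5]
70 34 [ 70.4 -15.9 -16.2] [79.8 17.6 12. ]
80 31 [ 80.2 -18.1 -16.8] [89.7 20.3 11.9]
90 2 [ 90.2 -16.8   7.2] [ 90.6 -15.3  11.6]
```

View pics/s5c.png

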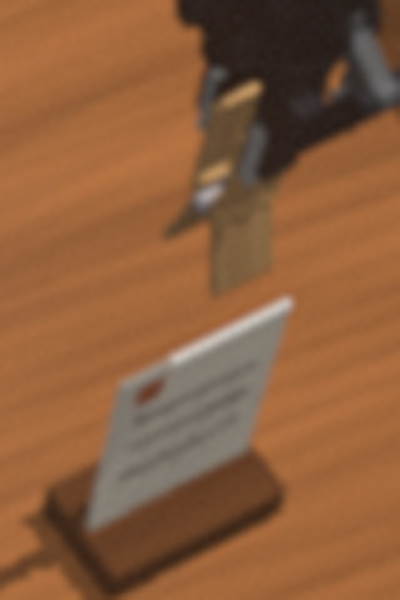

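Clip in the fingers: top 5 mm behind the TCP, pin centre about 45 mm and tips about 93 mm ahead. The card edge is at about (0.5255,0.238), angle 6.2°. It needs a shift of about 2 mm sideways and ends at TCP z≈0.209.

Request:
arm_command(series=[[[0.008,0.005,0.01,1.5,0.22,0,0],[0,0,0,1.5,0,0,0],[0,0,0,1.0,0,0,0],[0,0,0,0,0,0,0]]])

```text
time: 7.4
tool_pos: [0.5211, 0.2299, 0.2476]
tcp_rot: [1.126, 1.258, -1.141]
wrist_force: [-0.0, -0.2, -1.0]
width: 0.238
```

```bash
cat > m.py <<'E'
from h import *
import sys
i=sys.argv[1]
plan([.524,.2371,.209],6.2)
s=bot.read_state(); p=s["tool_pos"]; Rm=R.from_rotvec(s["tcp_rot"])
c=bot.camera_info("wrist"); im,d=bot.read_camera("wrist"); cv2.imwrite(f"pics/w{i}.png",im)
W=pts("wrist",d,c["extrinsics"]); T=Rm.inv().apply((W-p).reshape(-1,3)).reshape(W.shape)*1000
u=np.arange(640)[None,:]+0*np.arange(480)[:,None]; v=np.arange(480)[:,None]+0*u
m=(W[...,2]>.13)&(W[...,2]<.15)&(u>295)&(u<350)&(v<230)&(im.min(-1)>150); q=T[m]
if len(q)>10:
    l=cv2.fitLine(q[:,[2,1]].astype(np.float32),cv2.DIST_L2,0,.01,.01).ravel()
    print("card in tool",len(q),"y at z=-2:",l[3]+(-2-l[2])*l[1]/l[0],"slope deg",np.degrees(np.arctan(l[1]/l[0])),"x",np.median(q[:,0]),"z",q[:,2].min(),q[:,2].max())
g=(u>290)&(u<345)&(v>232)&(v<320)&(im.min(-1)>170); q=T[g]; print("pin",len(q),np.nanmedian(q,0).round(1))
im,d=bot.read_camera("scene"); cv2.imwrite(f"pics/s{i}.png",cv2.resize(im[110:230,390:470],None,fx=5,fy=5,interpolation=cv2.INTER_CUBIC))
E
python3 m.py 6
```

```text
t 7.4 p [0.5211 0.2299 0.2476] q [ 0.37  0.07  1.83 -0.    1.24  0.27] w 0.238 F [-0.  -0.2 -1. ]
axes
 [[-0.008  0.995  0.102]
 [-0.005  0.102 -0.995]
 [-1.    -0.008  0.004]]
turn [-0.006  0.004  0.008]
turn [ 3.136  0.013 -0.006]
dworld cm [ 0.29  0.72 -3.86] tool now cm [ 3.85  0.39 -0.7 ] tool after turn [ 3.86  0.36 -0.68]
card in tool 388 y at z=-2: 5.8740253 slope deg 0.34608987 x 106.696692895858 z -53.8189993938911 -7.402321768970834
pin 887 [42.6  1.  -3.1]
```

View pics/w6.png

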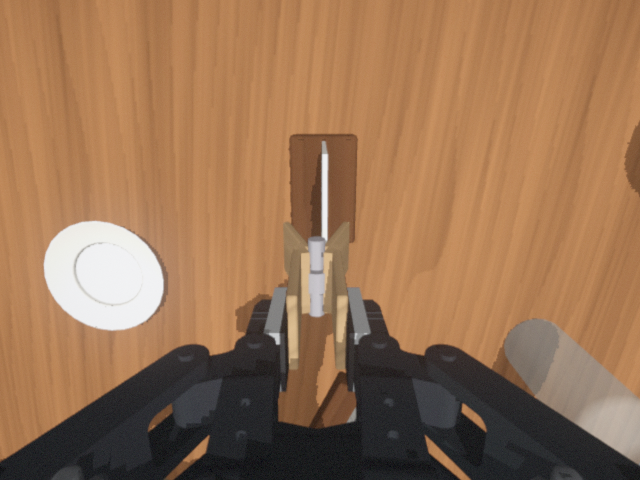

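View pics/s6.png

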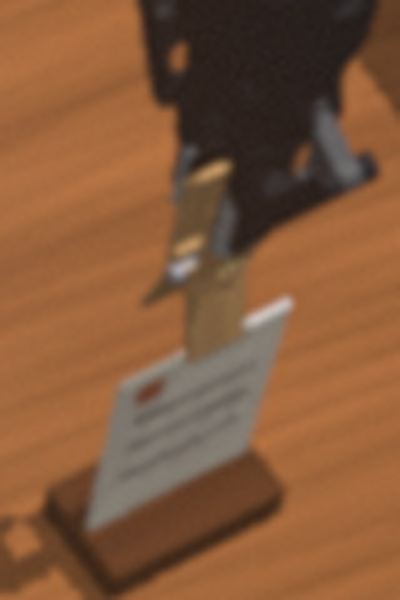

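The wrist view shows the card edge (x≈324) about 4 mm to the right of the pin (x≈316); the jaws are still above the edge. The tool drifted, so I'm correcting before inserting.

Request:
arm_command(series=[[[-0.006,0.004,0.008,0,0.4,-0.65,0],[0,0,0,0,0,0,0]]])

```text
time: 7.7
tool_pos: [0.5265, 0.2381, 0.2507]
tcp_rot: [1.133, 1.256, -1.124]
wrist_force: [0.1, -0.9, -0.6]
width: 0.24
```

```bash
python3 m.py 7
```

```text
t 7.7 p [0.5265 0.2381 0.2507] q [0.38 0.08 1.82 0.   1.23 0.27] w 0.24 F [ 0.1 -0.9 -0.6]
axes
 [[ 0.005  0.994  0.109]
 [ 0.002  0.109 -0.994]
 [-1.     0.005 -0.002]]
turn [ 0.001 -0.002 -0.005]
turn [-3.141e+00  8.000e-03 -3.000e-03]
dworld cm [-0.25 -0.1  -4.17] tool now cm [ 4.17 -0.28  0.08] tool after turn [ 4.17 -0.25  0.07]
card in tool 322 y at z=-2: -1.6454903 slope deg -0.17230344 x 109.99000107477804 z -45.65109961854163 -6.35573933655124
pin 861 [42.6  1.  -3.5]
```

Request:
arm_command(series=[[[0,-0.002,-0.004,0,-0.25,0,0],[0,0,0,0,0,0,0]]])

```text
time: 8.0
tool_pos: [0.5239, 0.2378, 0.2516]
tcp_rot: [1.129, 1.257, -1.127]
wrist_force: [-0.8, 0.2, 0.0]
width: 0.236
```

```bash
python3 m.py 8
```

```text
t 8.0 p [0.5239 0.2378 0.2516] q [ 0.38  0.08  1.82 -0.    1.24  0.27] w 0.236 F [-0.8  0.2  0. ]
axes
 [[ 0.002  0.994  0.109]
 [-0.     0.109 -0.994]
 [-1.     0.002  0.001]]
turn [ 0.001  0.001 -0.002]
turn [-3.141e+00  3.000e-03  1.000e-03]
dworld cm [ 0.01 -0.07 -4.26] tool now cm [ 4.26 -0.01  0.07] tool after turn [4.26 0.   0.07]
card in tool 325 y at z=-2: 1.5016251 slope deg 0.07736543 x 110.89548266878664 z -45.97821103203658 -6.283651356407066
pin 845 [42.7  0.9 -3.4]
```

View pics/w8.png

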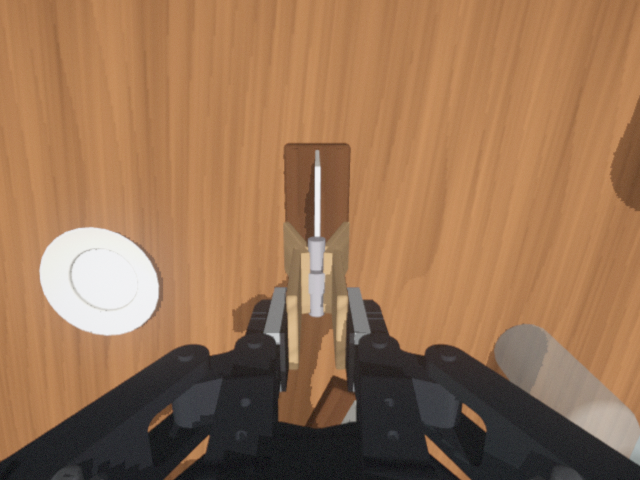

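Card edge (x≈318) now lies in line with the pin (x≈317). Lowering in small steps.

Request:
arm_command(series=[[[0,0,0,0.6,0,0,0],[0,0,0,0,0,0,0],[0,0,0,0.6,0,0,0],[0,0,0,0,0,0,0]]])

```text
time: 8.5
tool_pos: [0.5238, 0.2375, 0.2382]
tcp_rot: [1.129, 1.257, -1.128]
wrist_force: [0.1, -0.5, -0.3]
width: 0.238
```

```bash
python3 m.py 9
```

```text
t 8.5 p [0.5238 0.2375 0.2382] q [ 0.38  0.09  1.84 -0.    1.21  0.27] w 0.238 F [ 0.1 -0.5 -0.3]
axes
 [[ 0.002  0.994  0.109]
 [-0.001  0.109 -0.994]
 [-1.     0.002  0.001]]
turn [ 0.001  0.001 -0.002]
turn [-3.141e+00  3.000e-03  1.000e-03]
dworld cm [ 0.02 -0.04 -2.92] tool now cm [2.92 0.01 0.04] tool after turn [2.92 0.01 0.05]
card in tool 311 y at z=-2: 1.4801669 slope deg 0.023715772 x 97.53158195831145 z -46.20495872272186 -10.119235393533495
pin 848 [42.6  1.  -3.7]
```

No drift. Continuing.

Request:
arm_command(series=[[[0,0,0,0.6,0,0,0],[0,0,0,0,0,0,0],[0,0,0,0.6,0,0,0],[0,0,0,0,0,0,0]]])

```text
time: 9.0
tool_pos: [0.5247, 0.2378, 0.2265]
tcp_rot: [1.13, 1.256, -1.126]
wrist_force: [0.3, 0.4, -2.0]
width: 0.241
```

```bash
python3 m.py 10
```

```text
t 9.0 p [0.5247 0.2378 0.2265] q [ 0.38  0.09  1.85 -0.    1.19  0.27] w 0.241 F [ 0.3  0.4 -2. ]
axes
 [[ 0.004  0.994  0.109]
 [ 0.     0.109 -0.994]
 [-1.     0.004  0.   ]]
turn [ 0.001  0.    -0.004]
turn [-3.141  0.006  0.   ]
dworld cm [-0.07 -0.07 -1.75] tool now cm [ 1.75 -0.08  0.06] tool after turn [ 1.75 -0.07  0.07]
card in tool 327 y at z=-2: 0.123815775 slope deg -0.7257041 x 85.75180489242253 z -45.9781975946289 -13.605135153416406
pin 892 [42.7  0.9 -3.5]
```

Request:
arm_command(series=[[[0,0,-0.004,0.6,-0.05,0,0],[0,0,0,0,0,0,0],[0,0,0,0.6,0,0,0],[0,0,0,0,0,0,0]]])

```text
time: 9.5
tool_pos: [0.525, 0.2381, 0.2149]
tcp_rot: [1.13, 1.258, -1.127]
wrist_force: [-0.0, -1.1, -0.7]
width: 0.238
```

```bash
python3 m.py 11
```

```text
t 9.5 p [0.525  0.2381 0.2149] q [ 0.38  0.11  1.86 -0.    1.17  0.27] w 0.238 F [-0.  -1.1 -0.7]
axes
 [[ 0.002  0.994  0.109]
 [ 0.001  0.109 -0.994]
 [-1.     0.002 -0.   ]]
turn [ 0.001 -0.    -0.002]
turn [-3.141e+00  3.000e-03 -1.000e-03]
dworld cm [-0.1  -0.1  -0.59] tool now cm [ 0.59 -0.12  0.09] tool after turn [ 0.59 -0.12  0.09]
card in tool 334 y at z=-2: -0.0011479706 slope deg -0.24755293 x 74.27192766036086 z -45.855749841607064 -16.97075068922275
pin 895 [42.8  0.9 -3.8]
```

View pics/s11.png

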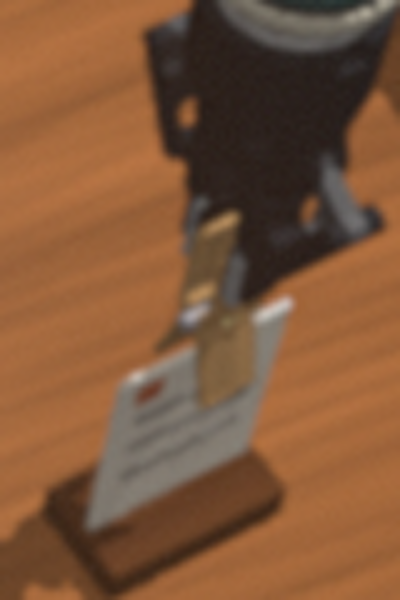

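View pics/w11.png

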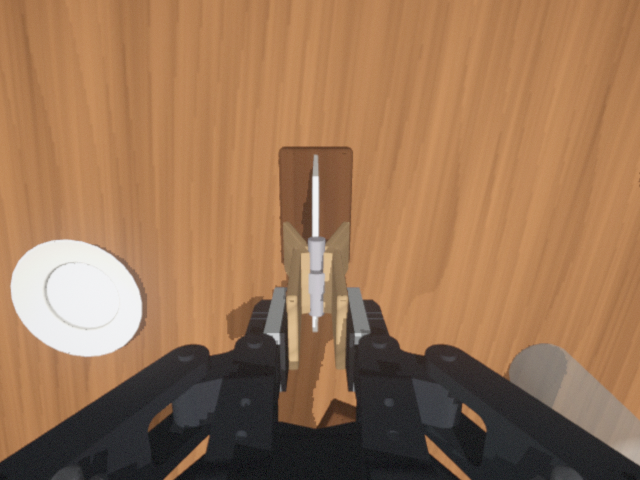

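The card's edge is about 19 mm inside the jaws, card untouched. A final 4 mm down and 1 mm sideways.

Request:
arm_command(series=[[[0,0,-0.002,0.4,-0.12,0.1,0],[0,0,0,0,0,0,0],[0,0,0,0,0,0,0],[0,0,0,0,0,0,0]]])

```text
time: 10.0
tool_pos: [0.5247, 0.2372, 0.212]
tcp_rot: [1.13, 1.258, -1.126]
wrist_force: [-0.8, 0.9, -0.4]
width: 0.241
```

```bash
python3 m.py 12; python3 - <<'E'
from h import *
im0,d0=load("scene",0); im,d=bot.read_camera("scene"); np.savez("scene12.npz",im=im,d=d)
for n,(a,b,c,e) in {"container":(190,230,280,320),"short":(305,245,360,285),"bottle":(400,275,445,340),"cup":(285,335,330,380),"block":(398,195,450,230)}.items():
    x,y=[cv2.cvtColor(i[b:e,a:c],cv2.COLOR_BGR2GRAY).astype(np.float32) for i in (im0,im)]
    print(n,np.round(cv2.phaseCorrelate(x,y),2),)
im,d=bot.read_camera("top");cv2.imwrite("pics/top12.png",im)
E
```

```text
t 10.0 p [0.5247 0.2372 0.212 ] q [0.38 0.11 1.87 0.   1.17 0.27] w 0.241 F [-0.8  0.9 -0.4]
axes
 [[ 0.002  0.994  0.109]
 [ 0.001  0.109 -0.994]
 [-1.     0.002 -0.001]]
turn [ 0.001 -0.001 -0.002]
turn [-3.141e+00  3.000e-03 -2.000e-03]
dworld cm [-0.07 -0.01 -0.3 ] tool now cm [ 0.3  -0.07  0.01] tool after turn [ 0.3  -0.07  0.01]
card in tool 344 y at z=-2: 0.61115396 slope deg -0.10857795 x 71.34434682208789 z -46.53387881141524 -17.90779525918332
pin 886 [42.7  1.  -3.7]Traceback (most recent call last):
  File "<stdin>", line 5, in <module>
    return _wrapfunc(a, 'round', decimals=decimals, out=out)
    return _wrapit(obj, method, *args, **kwds)
    conv = _array_converter(obj)
ValueError: setting an array element with a sequence. The requested array has an inhomogeneous shape after 1 dimensions. The detected shape was (2,) + inhomogeneous part.
```

View pics/w12.png

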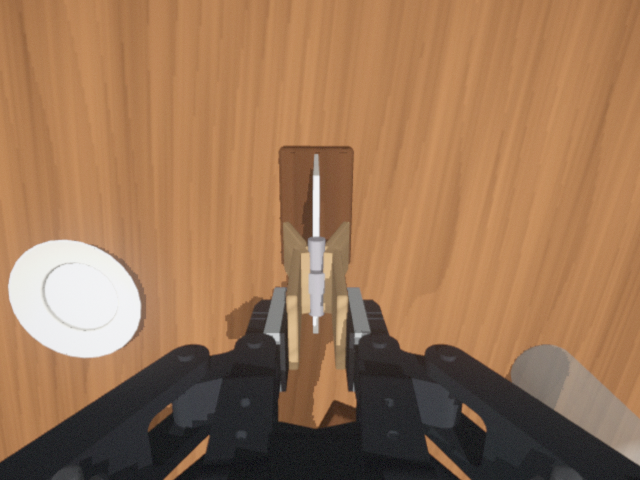

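View pics/s12.png

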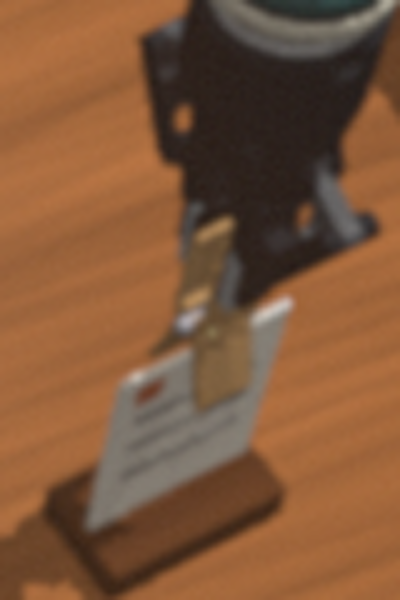

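```bash
python3 - <<'E'
from h import *
im0,d0=load("scene",0); im,d=load("scene",12)
for n,(a,b,c,e) in {"container":(190,255,280,320),"short":(305,245,360,285),"bottle":(400,275,445,340),"cup":(285,335,330,380),"block":(398,205,450,230)}.items():
    x,y=[cv2.cvtColor(i[b:e,a:c],cv2.COLOR_BGR2GRAY).astype(np.float32) for i in (im0,im)]
    s,r=cv2.phaseCorrelate(x,y); print(n,np.round(s,2),round(r,2),"absdiff",round(float(np.abs(x-y).mean()),2))
E
```

```text
container [-0.11  0.02] 0.86 absdiff 5.18
short [-0.05 -0.01] 0.69 absdiff 10.45
bottle [ 0.47 -0.02] 0.97 absdiff 4.88
cup [0.44 0.47] 0.97 absdiff 5.21
block [-0.12  0.63] 0.88 absdiff 4.08
```

```bash
python3 - <<'E'
from workcell import bot
s=bot.read_state(); print(s["time"],s["width"],s["wrist_force"]); print(bot.finish_job())
E
```

```text
10.15 0.2386739510520993 [ 0.1939149   0.61459043 -1.19108715]
the job is handed in; nothing more can be done
None
```

The clip is now held squeezed open over the middle of the tall card's top edge, and the job was handed in at 10.2 s. I squeezed its tails at 30 N, lifted it off the container's rim and lowered it over the card in small steps.

**Last checks:**
- **Squeeze:** the fingers read 0.24 open (about 20 mm), so the tails are at or near their stop.
- **Fit over the card:** the card's edge is about 22 mm inside the jaws, with about 23 mm left to the pivot pin. In the wrist view the card lies within about 1 mm of the clip's mid-plane, in line to within about 0.1°.
- **Upright:** the tool is tilted only about 0.002 rad.
- **Contact:** the wrist force was about 1 N, which is noise level. The pictures show no contact with the card.
- **Everything else:** comparing the first and last scene views, the container, short card and tall card's block had not shifted. The bottle, cup and block comparisons showed about 0.5 px. I took that as an artefact of odd-sized image crops rather than movement, but did not test it further.

**Disagreements:** the three cameras put the clip's sideways position in the fingers at 1 to 2.5 mm, within calibration error and well inside the clearance. The tool also drifted about 7 mm above the card; I corrected that before the jaws went over the edge.

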